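Press a bonded door panel

ROBOT

A 6-joint arm with a two-finger parallel gripper is mounted at the origin on the work surface. World frame = base frame: x ahead of the robot, y to its left, z up, the work surface at z = 0. Lengths are in m, angles in degrees, forces in N, time in s.
With the tool pointing down it reaches from about 0.3 to 0.875 m from the base axis. Payload 6.4 kg.
Tool frame: the origin (TCP) lies between the finger pads; the fingertips stand 19 mm ahead of it and the grasp point (between the pads) is the TCP; z points along the fingers, y is the line along which they close (so a half turn about z gives the same grasp; the last joint's range is limited). The gripper opens to 88 mm and grips with 3 to 60 N. Pads are 18 mm wide; open, the fingers measure 123 mm over their backs; the gripper's body (75 mm by 187 mm) begins 45 mm behind the grasp point.
Start: joints at [-11.82, 10.359, 92.074, -0, 77.567, -11.82], TCP at [0.575, 0, 0.258] pointing down, gripper open.
Joint ranges: [-171.53, 171.53], [-51.25, 118.39], [17.06, 147.69], [-65.23, 245.23], [0, 150.52], [-178.68, 178.68]. Speed limits (degrees/s): [147.25, 147.25, 172.46, 180, 180, 180].

INTERFACE

Orientations are given as a 3x3 rotation matrix whose columns are the frame's x, y, z axes.
In Python, from cell import movep, line_to, set_joints, let_go, grab, dwell, inverse_kinematics, sense, read_camera, calibration, MotionError, finish_job gives the robot as it stands. Calls block until the motion is done:
- movep(position, orientation): joint-space move of the TCP to a pose.
- line_to(position, feed=0.15, orientation=None, force_limit=None): straight line of the TCP; orientation=None keeps the orientation; feed is the mean speed in m/s. With force_limit (N) it stops when the force on the tool has changed by that much, and returns True; else False.
- set_joints(angles): joint-space move.
- let_go() and grab(): open the fingers fully, or close them until they stop; the grip force is fixed at half the most.
- dwell(seconds).
- inverse_kinematics(position, orientation): joint angles nearest the present ones, or None.
- sense(): the state.
- read_camera(name): name is "scene" or "side" or "wrist"; returns (picture, depth): 400x640x3 uint8, red, green, blue; 400x640 float32, m along the optical axis (not along the pixel's ray), 0 where there is no reading.
- calibration(name): a dict with "vertical_fov" (degrees; the focal length in pixels is half the picture's height over the tangent of half this angle, whatever the lens; pixels are square), "cx", "cy" (the principal point, pixels), "rvec" (rotation vector, rad) and "tvec" (3), from world to camera coordinates, as OpenCV has them; the wrist camera has in their place "mount" (4x4, takes a point from camera to tool coordinates, whose origin is the TCP and whose axes are the flange's). Camera axes: x right, y down, z forward; pixel columns grow to the right and rows downward; lengths in m; the calibration is good to about 2 mm. A picture is of the moment at which its call begins: read the wrist's pose just before it. calibration takes no time and is no camera call.
A pose or a line that the arm cannot do raises MotionError and nothing moves.
- finish_job(): hands the job in; it is judged then, once.
The state is a dict: "time_s": time; "joints": joint angles; "qd": joint speeds; "joint_torque": joint torques, N m; "ee_pos": TCP position; "orientation": TCP orientation; "ft_force": force on the tool from outside, world axes, zero at the start; "torque": the same for the moment, N m; "finger_gap": finger opening in m; "grasp_force": force on a finger pad.
Only numpy, scipy, OpenCV 4.12 (cv2) and the standard library are available. Lean on these libraries where they do the work, as an engineer would, in place of code of your own. Each camera call takes 0.05 s, during which the arm holds its last target. There are 200 camera calls.

TASK

The steel skin of the small door panel has just been glued on: slide the panel, end without the handle first, under the low plate of the bench press, between its uprights, until it is fully home against the stop bar at the back. After that take the loose crank, drop its square socket fully onto the square end of the press spindle, and wind it clockwise by its upright grip, well over a full turn, until the plate bears firmly on the panel. Leave the crank on the spindle, let go of everything, and do not disturb the ball finial, the square tube offcut, the cup or the wrench.

Things in the scene. Friction and masses are not known exactly. Their poses are not given: they have to be found in the camera images.
- press: Fixed steel bench press, open at the front. Origin on the work surface below the spindle axis; x = direction in which a panel slides in, z up. Two uprights, each x -30 to 30 mm, |y| 58 to 83 mm (opening 116 mm wide), carry a cross-beam, z 55 to 90 mm. The plate hangs below the beam. With the panel home, panel_centre is at x = -40 mm, y = 0 within the side play.
- plate_face (a point): Centre of the underside of the pressing plate (60 mm along x, 90 along y, 12 thick, rubber-faced). Starts 30 to 33 mm above the work surface, so 10 to 13 mm above the panel top; moves down 8 mm per clockwise turn of the spindle. Once on the panel it gives: 12 N per mm wound further.
- stop_bar (a point): Foot of the front face of the stop bar at the back of the press, at its middle, 45 mm beyond the spindle axis; the bar is 166 mm long, 30 mm high; the panel end butts against it. Axes as the press.
- shaft_end (a point): Top of the spindle's square end, on the vertical spindle axis, 134 mm above the work surface. Square 14 mm across flats, faces normal to this point's x and y axes, which turn with the spindle. It ends in a 7 mm high dome; 22 mm of square lie below that, then a round shoulder, 34 mm diameter, top 105 mm above the work surface, that carries the crank.
- spindle (a joint): Turning angle of the press spindle, rad, growing clockwise seen from above; 0 is plate fully up (33 mm), the plate meets a 20 mm thick panel at about 10.2, firm pressure from 11; hard stop at 12.7. It starts between 0 and 2.4. Friction 0.07 N m; it stays where it is left.
- panel_centre (a point): Centre of the loose door panel: a board 170 mm (x) by 100 mm (y) by 20 mm thick of plywood with a metal skin on top, 0.35 to 0.7 kg, lying flat. This point is half-way up the board, 10 mm above its underside. x points away from the end with the handle, to the end that enters the press first.
- panel_handle (a point): Centre of the bar of the panel's handle, 50 mm behind panel_centre (along the panel's -x), 50 mm above the panel's underside. Bar 56 mm long along the panel's x, 10 by 10 mm in section, 25 mm of free space beneath it between posts at its ends. Grasp it across the panel's y.
- crank_hub (a point): Centre of the loose crank's hub, half-way up: dark steel block 34 x 34 mm, 30 high, with a 16.4 mm square through socket, sides along its x and y. A flat arm (18 wide, 8 thick), flush with the hub's underside, runs along +x to the upright grip, axis 60 mm from the hub's. Lies flat, grip up; 0.28 kg. Fitted, this point is 120 mm above the work surface.
- crank_grip (a point): Point on the axis of the crank's upright round grip (22 mm diameter, black), 45 mm above the crank's underside. The grip reaches from 10 to 59 mm above the crank's underside and spins freely on its own axis, so a hand can hold it while the crank goes round.
- finial_centre (a point): Bystander: polished steel ball finial on a foot, 48 mm diameter, 68 mm high, standing just outside the press upright on the press's +y side. Point at half height on its axis.
- tube_centre (a point): Bystander: offcut of 40 x 40 mm square steel tube standing on end, 70 mm high, just outside the press upright on the press's -y side. Point at its centre.
- cup_centre (a point): Bystander: paper cup, 72 mm across the rim, 80 mm high. Point at its centre.
- wrench_grip (a point): Bystander: steel wrench about 140 mm long and 38 mm wide at its jaw, lying flat, under 10 mm high. Point on its shank, on the long axis (x, towards the jaw), 100 mm short of the jaw end.
- plate: The press's pressing plate as a body; origin is plate_face, axes as the press's.
- panel: The door panel as a body; origin under its centre, axes as panel_centre's.
- crank: The crank as a body; origin under its hub, axes as crank_hub's.
Mind the look-alikes: they are no part of the job. What is shaped like the crank but yellow is not meant.

How it is judged:
By the outcome, as a careful person would: the job done as asked, in the order asked, and still so for the second after the job is handed in, with the robot touching nothing.
It also fails if it takes over 72 s, if anything falls off the work surface, if the arm or the gripper's body presses on something with over 40 N, if the wrist force passes 120 N, or if a joint passes its speed limit or range.

## Working session

There is one attempt and no reset: what is moved stays moved. The work goes in short steps, each a Python script; the robot and the scene stay as the last script left them, time stands still between calls to the robot, and variables do not carry over. Pictures are saved under pics/ and viewed, at most 14 in all, crops included, and the job is handed in when it is done.

```bash
ls; mkdir -p pics
python3 - <<'E'
from cell import *
import cv2,numpy as np
for n in("scene","side","wrist"):
    p,d=read_camera(n); c=calibration(n); print(n,c)
    cv2.imwrite(f"pics/{n}0.png",p[:,:,::-1]); np.savez(f"{n}0.npz",p=p,d=d)
    print((d>0).mean())
s=sense();print(s)
E
```

```text
pics
scene {'vertical_fov': 56.10218336182316, 'cx': 322.66248450173873, 'cy': 197.91464009541858, 'rvec': array([ 1.15297987,  2.49373786, -0.81717346]), 'tvec': array([ 0.37174974, -0.2534631 ,  1.36142842])}
0.99601953125
side {'vertical_fov': 54.79082006893747, 'cx': 316.55076962886903, 'cy': 201.37571499791412, 'rvec': array([ 0.52927057, -2.56490016,  1.38075364]), 'tvec': array([0.46704745, 0.23852211, 0.77673569])}
0.99587109375
wrist {'vertical_fov': 71.95170907502236, 'cx': 318.9553898029611, 'cy': 200.24154334048976, 'mount': array([[-2.87791172e-05, -9.64851025e-01, -2.62797448e-01,
         6.73200180e-02],
       [ 9.99999945e-01, -1.14265036e-04,  3.10009182e-04,
        -5.54274012e-05],
       [-3.29141237e-04, -2.62797425e-01,  9.64850976e-01,
        -1.27553957e-01],
       [ 0.00000000e+00,  0.00000000e+00,  0.00000000e+00,
         1.00000000e+00]])}
0.95355078125
{'time_s': 0.15, 'joints': array([-1.18201693e+01,  1.03911288e+01,  9.21184135e+01, -2.85192854e-03,
        7.75648027e+01, -1.18188561e+01]), 'qd': array([-0.0499874 , -0.22612664, -0.06599138,  0.03919745,  0.01064964,
        0.01524641]), 'joint_torque': array([ 2.17843895e-03, -4.34232402e+01, -3.42173409e+01,  7.02767819e-02,
        3.56537139e-02, -6.69761539e-05]), 'ee_pos': array([5.74624820e-01, 8.09960122e-05, 2.57027446e-01]), 'orientation': array([[ 1.23093705e-05,  9.99999181e-01, -1.28000776e-03],
       [ 9.99999976e-01, -1.20300607e-05,  2.18216984e-04],
       [ 2.18201406e-04, -1.28001042e-03, -9.99999157e-01]]), 'ft_force': array([-0.19941364,  0.2342683 ,  0.86096121]), 'torque': array([-0.02349263,  0.03744494,  0.04339596]), 'grasp_force': 0.0, 'finger_gap': 0.0881400786890366}
```

View pics/scene0.png

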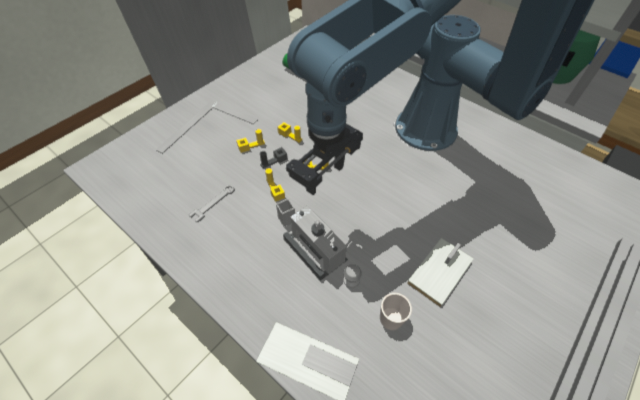

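View pics/side0.png

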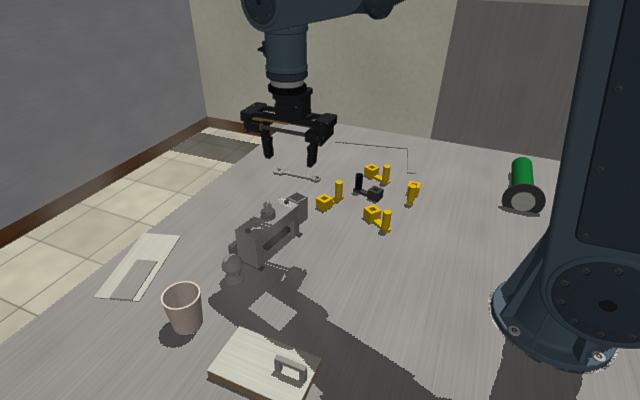

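The scene view shows the panel at about (440,270) with its handle at (455,252), and the press at (318,240) with the spindle near (318,228). The dark crank has its hub at (280,155) and grip at (264,157), with yellow look-alikes around it. The cup is at (396,312) and the wrench at (213,203). The side view agrees with this: panel (265,365), crank hub (375,193), grip (359,184).

```bash
cat > h.py <<'E'
from cell import *
import cv2,numpy as np
def cam(n,s=None):
    c=calibration(n); f=200/np.tan(np.radians(c["vertical_fov"]/2))
    if n=="wrist":
        T=np.eye(4);T[:3,:3]=s["orientation"];T[:3,3]=s["ee_pos"];M=T@c["mount"];R,o=M[:3,:3],M[:3,3]
    else:
        R=cv2.Rodrigues(c["rvec"])[0].T;o=-R@c["tvec"]
    return f,c["cx"],c["cy"],R,o
def ray(C,u,v):
    f,cx,cy,R,o=C; return o,R@np.array([(u-cx)/f,(v-cy)/f,1.])
def onplane(C,u,v,z):
    o,d=ray(C,u,v); return o+d*(z-o[2])/d[2]
def cloud(C,d):
    f,cx,cy,R,o=C; v,u=np.mgrid[:400,:640]
    P=np.stack([(u-cx)/f*d,(v-cy)/f*d,d],-1)@R.T+o
    P[d<=0]=np.nan; return P
def proj(C,p):
    f,cx,cy,R,o=C; q=(np.asarray(p)-o)@R; return q[...,:2]/q[...,2:]*f+[cx,cy]
def down(yaw):  # tool z down, tool x axis at yaw (deg) -> y = z cross x
    a=np.radians(yaw);x=np.array([np.cos(a),np.sin(a),0]);z=np.array([0,0,-1.]);return np.stack([x,np.cross(z,x),z],1)
def shot(name):
    s=sense();p,d=read_camera("wrist");cv2.imwrite(f"pics/{name}.png",p[:,:,::-1]);np.savez(name+".npz",p=p,d=d,ee=s["ee_pos"],R=s["orientation"])
    return p,d,cam("wrist",s)
E
python3 - <<'E'
from h import *
np.set_printoptions(precision=3,suppress=True)
for n,px in(("scene",dict(panel=(435,280),handle=(453,253),spindle=(318,228),hub=(280,154),grip=(264,154),cup=(396,300),wr=(213,203),finial=(352,272),table=(500,330),patch=(390,260))),("side",dict(panel=(250,355),handle=(290,368),spindle=(267,206),hub=(375,193),grip=(359,180)))):
    z=np.load(n+"0.npz");P=cloud(cam(n),z["d"])
    for k,(u,v) in px.items():print(n,k,P[v,u])
    # rects of objects above table in the cloud
    m=((P[...,2]>.045)&(P[...,2]<.2)&(P[...,0]<.95)).astype(np.uint8)
    k,l,st,_=cv2.connectedComponentsWithStats(m)
    for i in range(1,k):
        if st[i,4]>40:
            q=P[l==i];print(st[i],q.min(0),q.max(0),cv2.minAreaRect(q[:,:2].astype(np.float32)))
E
```

```text
scene panel [0.509 0.328 0.021]
scene handle [0.429 0.327 0.056]
scene spindle [0.628 0.026 0.109]
scene hub [ 0.456 -0.286  0.032]
scene grip [ 0.508 -0.303  0.062]
scene cup [0.633 0.283 0.05 ]
scene wr [ 0.72  -0.316  0.008]
scene finial [0.651 0.159 0.065]
scene table [0.51  0.518 0.001]
scene patch [0.526 0.202 0.   ]
[ 118    0  110   44 2466] [-0.099 -1.208  0.045] [ 0.403 -1.165  0.2  ] ((0.1519187092781067, -1.1771495342254639), (0.036538150161504745, 0.5006234049797058), 87.14163208007812)
[ 447    0   72   37 1497] [-0.713 -0.313  0.045] [-0.677 -0.01   0.175] ((-0.6963287591934204, -0.1614328920841217), (0.30262428522109985, 0.03505133464932442), 89.37631225585938)
[620  22  20  25 328] [-0.82   0.369  0.15 ] [-0.742  0.44   0.2  ] ((-0.7812814116477966, 0.4046194553375244), (0.07769116014242172, 0.07057040184736252), 0.24120931327342987)
[ 555   37   50   60 1424] [-0.625  0.245  0.045] [-0.476  0.368  0.2  ] ((-0.5378542542457581, 0.2974656820297241), (0.1560835987329483, 0.10595331341028214), 16.150623321533203)
[ 401   80   59   58 2022] [-0.035 -0.088  0.045] [0.093 
[... 3429 characters left out ...]
1267089844)
[ 508  230   82  119 2304] [-0.041 -0.035  0.045] [0.089 0.093 0.2  ] ((0.04107474535703659, 0.0435357466340065), (0.06313444674015045, 0.17711180448532104), 43.35053634643555)
[221 254  22  18 289] [0.62  0.137 0.045] [0.661 0.179 0.068] ((0.6391595005989075, 0.15830354392528534), (0.04134821891784668, 0.038046758621931076), 74.5206527709961)
[ 161  281   41   40 1095] [0.623 0.258 0.045] [0.695 0.329 0.083] ((0.6592277884483337, 0.29337769746780396), (0.06924508512020111, 0.07248231768608093), 50.000244140625)
[274 355  33  20 271] [0.39  0.318 0.045] [0.446 0.33  0.057] ((0.41785240173339844, 0.3239186108112335), (0.010971980169415474, 0.055876653641462326), 89.68982696533203)
```

Run:
```python
from h import *
np.set_printoptions(precision=3,suppress=True)
print(inverse_kinematics([.6,.03,.33],down(180)),inverse_kinematics([.6,.03,.33],down(0)))
movep([.59,.03,.33],down(171)); p,d,C=shot("w_press")
P=cloud(C,d)
movep([.45,.325,.20],down(180)); p,d,C=shot("w_panel")
P=cloud(C,d)
for lo,hi in((.015,.025),(.05,.07)):
    m=((P[...,2]>lo)&(P[...,2]<hi)).astype(np.uint8);m=cv2.morphologyEx(m,cv2.MORPH_OPEN,np.ones((3,3)))
    k,l,st,_=cv2.connectedComponentsWithStats(m)
    for i in range(1,k):
        if st[i,4]>300:print(st[i],np.median(P[l==i],0),cv2.minAreaRect(P[l==i][:,:2].astype(np.float32)))
print(sense()["time_s"],sense()["joints"])
a=cv2.imread("pics/w_press.png");cv2.imwrite("pics/both.png",np.hstack([cv2.resize(a,(480,300)),cv2.resize(cv2.imread("pics/w_panel.png"),(320,200),interpolation=3).repeat(1,0)[:200]]) if 0 else a)
```

```text
[ -8.446  10.767  83.259  -0.     85.974 -98.446] [-8.446 10.767 83.259 -0.    85.974 81.554]
[ 600  108   40  132 1123] [0.439 0.667 0.02 ] ((0.4419552981853485, 0.6669601202011108), (0.1508055329322815, 0.005029734689742327), 0.20791566371917725)
[  272   126    93   142 11667] [0.464 0.323 0.021] ((0.4695769250392914, 0.3231056332588196), (0.10027243942022324, 0.1699160486459732), 89.65560913085938)
[313 133  11  57 586] [0.417 0.324 0.055] ((0.41902074217796326, 0.32355621457099915), (0.009982899762690067, 0.05557259917259216), 89.5978012084961)
2.8083 [ 23.474  11.183  98.029  -0.018  70.698 -66.427]
```

View pics/w_press.png

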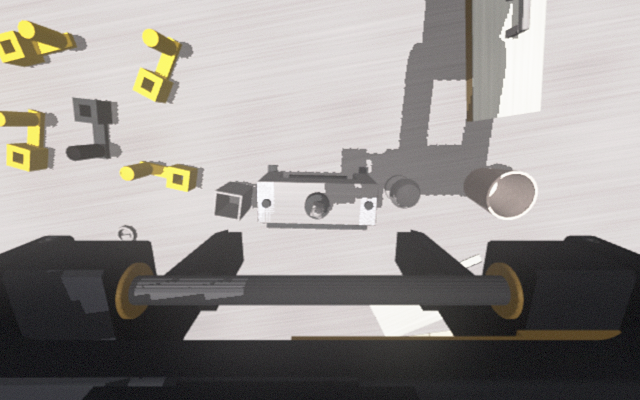

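View pics/w_panel.png

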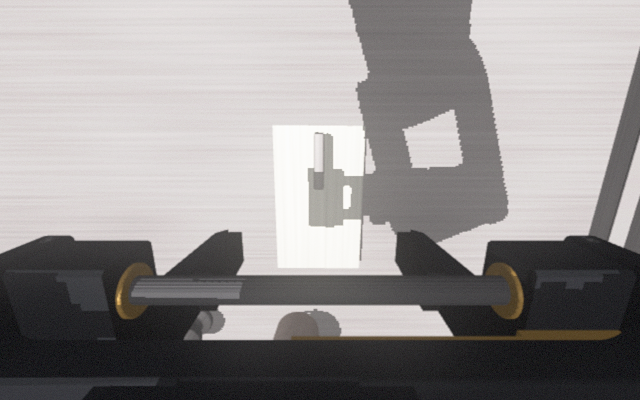

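The press view shows the spindle at (317,205), with the beam running from (258,200) to (380,205) and the stop bar at (318,228). The dark crank has its hub at (90,110) and grip at (85,152). The panel view shows the board at x 273–365 and the handle bar at (319,160).

Run:
```python
from h import *
np.set_printoptions(precision=4,suppress=True)
z=np.load("w_press.npz");C=cam("wrist",dict(ee_pos=z["ee"],orientation=z["R"]));P=cloud(C,z["d"]);Z=P[...,2]
box=np.zeros(Z.shape,bool);box[150:231,215:440]=1
def rect(n,lo,hi,b=box,op=1):
    m=(b&(Z>lo)&(Z<hi)).astype(np.uint8)
    if op:m=cv2.morphologyEx(m,cv2.MORPH_OPEN,np.ones((3,3)))
    k,l,st,_=cv2.connectedComponentsWithStats(m)
    for i in range(1,k):
        if st[i,4]>25:
            q=P[l==i];print(n,st[i],np.median(q,0),cv2.minAreaRect(q[:,:2].astype(np.float32)))
rect("beam",.084,.094);rect("shoulder",.1,.108);rect("sq",.123,.14,op=0);rect("bar",.025,.034)
b2=np.zeros(Z.shape,bool);b2[:,:240]=1
rect("hubs",.026,.034,b2);rect("grips",.055,.064,b2,0)
rect("tube",.065,.075);
p=z["p"][180:232,245:390];cv2.imwrite("pics/sp.png",cv2.resize(p[:,:,::-1],None,fx=5,fy=5,interpolation=cv2.INTER_CUBIC))
c=z["p"][80:175,0:215]
```

```text
beam [ 257  181  121   44 4345] [0.6232 0.0219 0.0907] ((0.6262277960777283, 0.02055949717760086), (0.1660694032907486, 0.06045685335993767), 79.59166717529297)
shoulder [304 194  25  24 317] [0.6201 0.0228 0.1057] ((0.6242778897285461, 0.020853638648986816), (0.03303266316652298, 0.0302374716848135), 72.7791748046875)
sq [310 205  14  14 132] [0.6241 0.0212 0.1314] ((0.626061737537384, 0.02057005651295185), (0.014031239785254002, 0.014223922975361347), 61.1082763671875)
bar [266 223  83   7 400] [ 0.6779 -0.0046  0.0307] ((0.6780941486358643, -0.004183351993560791), (0.1351955384016037, 0.009164765477180481), 79.6019287109375)
bar [350 225  17   5  83] [0.6928 0.0786 0.0305] ((0.6932515501976013, 0.07841581851243973), (0.02678363397717476, 0.008049970492720604), 80.89981842041016)
hubs [  0  31  27  32 547] [ 0.3531 -0.3656  0.0307] ((0.35011008381843567, -0.3722299635410309), (0.035244233906269073, 0.03602093458175659), 4.116490840911865)
hubs [50 33  9 13 66] [ 0.3525 -0.303   0.0296] ((0.3517608642578125, -0.3052617311477661), (0.005937258712947369, 0.01757724955677986), 57.32202
[... 1907 characters left out ...]
290139198, 0.0008151130750775337), 70.37566375732422)
grips [216 194  21  24  84] [ 0.6251 -0.1256  0.0594] ((0.6203367114067078, -0.12355855107307434), (0.04205191880464554, 0.020728209987282753), 25.627859115600586)
tube [215 190  23   7  76] [ 0.5955 -0.1075  0.0703] ((0.5956417322158813, -0.10768422484397888), (0.033422909677028656, 0.004327498376369476), 73.76073455810547)
tube [404 193   9   8  64] [0.6431 0.1534 0.0668] ((0.6433748006820679, 0.15364114940166473), (0.012433579191565514, 0.011077857576310635), 82.18887329101562)
tube [215 195  28  26 156] [ 0.6287 -0.0996  0.0703] ((0.6153642535209656, -0.10900484025478363), (0.03560495004057884, 0.04037000611424446), 71.13871765136719)
```

View pics/sp.png

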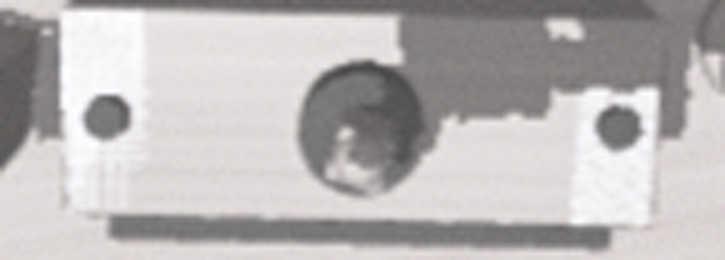

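```bash
cat >> h.py <<'E'
S=np.array([.6262,.0206]);YP=-10.4
def press(x,y,z):
    a=np.radians(YP);return [S[0]+np.cos(a)*x-np.sin(a)*y,S[1]+np.sin(a)*x+np.cos(a)*y,z]
E
python3 - <<'E'
from h import *
np.set_printoptions(precision=4,suppress=True)
R=down(179.65)
movep([.419,.3236,.11],R); line_to([.419,.3236,.05],feed=.1)
grab();s=sense();print(s["finger_gap"],s["grasp_force"],s["ft_force"])
Rp=down(180+YP)
line_to(press(-215,0,50)if 0 else press(-.215,0,.05),feed=.12,orientation=Rp)
print(sense()["ft_force"],sense()["ee_pos"],sense()["time_s"])
line_to(press(-.13,0,.05),feed=.08)
print(sense()["ft_force"])
print(line_to(press(-.085,0,.05),feed=.04,force_limit=18))
s=sense();print(s["ft_force"],s["ee_pos"],np.array(press(-.09,0,.05)),s["time_s"],s["finger_gap"])
p,d=read_camera("side");cv2.imwrite("pics/side1.png",cv2.resize(p[150:350,150:450,::-1],None,fx=2.6,fy=2.6))
E
```

```text
0.009735265756953656 30.000756606459618 [ 0.1506  1.2287 -0.0097]
[-0.5056 -0.3846 -0.0154] [0.4147 0.0595 0.05  ] 7.55
[ 0.5239  0.3718 -1.5815]
True
[-1.7078 -0.2324  6.2286] [0.5374 0.0369 0.0499] [0.5377 0.0368 0.05  ] 9.7 0.00946872762622856
```

View pics/side1.png

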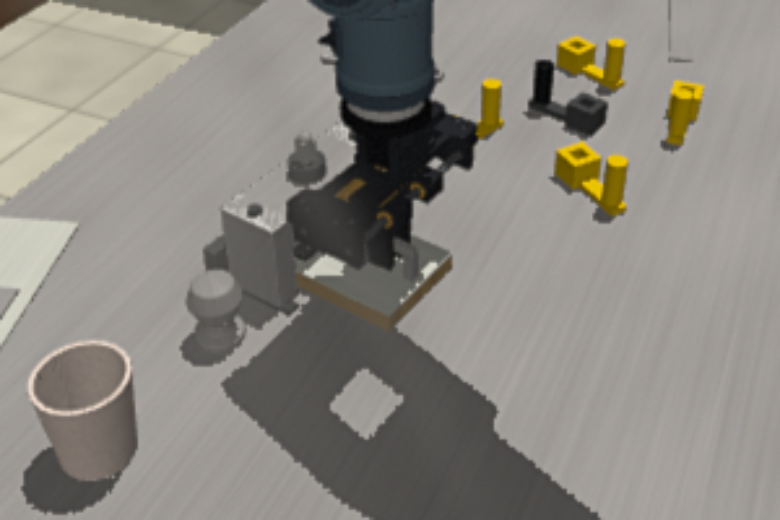

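The side view shows the panel under the plate between the uprights, held by its handle. The stop force came 0.3 mm from the computed home position. Next I'll seat it once more, release it, and look at the spindle from above.

Run:
```python
from h import *
np.set_printoptions(precision=4,suppress=True)
print(line_to(press(-.086,0,.05),feed=.02,force_limit=12),sense()["ee_pos"],sense()["ft_force"])
let_go(); h=sense()["ee_pos"]; line_to([h[0],h[1],.2],feed=.2)
movep(press(.062,0,.2),down(180+YP)); p,d,C=shot("w_sp")
P=cloud(C,d);Z=P[...,2]
near=np.hypot(P[...,0]-S[0],P[...,1]-S[1])<.03
for lo in(.112,.118,.124,.128):
    q=P[near&(Z>lo)&(Z<.145)];r=cv2.minAreaRect(q[:,:2].astype(np.float32));print(lo,len(q),r,q[:,2].max())
q=P[near&(Z>.1)&(Z<.11)];print(cv2.minAreaRect(q[:,:2].astype(np.float32)))
m=(Z>.015)&(Z<.026)&(np.hypot(P[...,0]-S[0],P[...,1]-S[1])<.2)
if m.sum()>50:print("panel",cv2.minAreaRect(P[m][:,:2].astype(np.float32)),press(-.04,0,0))
u,v=proj(C,[*S,.13]).astype(int);print(u,v)
cv2.imwrite("pics/sp2.png",cv2.resize(p[max(v-40,0):v+40,u-60:u+60,::-1],None,fx=6,fy=6,interpolation=cv2.INTER_CUBIC))
# crank view
movep([.46,-.29,.25],down(164.4)); p,d,C=shot("w_cr");P=cloud(C,d);Z=P[...,2]
g=(p.astype(int).max(2)<110)
for n,lo,hi in(("hub",.026,.034),("grip",.055,.064)):
    m=(g&(Z>lo)&(Z<hi)&(P[...,1]<-.2)).astype(np.uint8);k,l,st,_=cv2.connectedComponentsWithStats(m)
    for i in range(1,k):
        if st[i,4]>80:print(n,st[i],cv2.minAreaRect(P[l==i][:,:2].astype(np.float32)))
print(sense()["time_s"])
```

```text
True [0.5373 0.0368 0.0499] [-0.8796  0.679   5.5777]
0.112 412 ((0.6260851621627808, 0.02091454528272152), (0.013960503973066807, 0.013892369344830513), 61.86381530761719) 0.13580705792223896
0.118 412 ((0.6260851621627808, 0.02091454528272152), (0.013960503973066807, 0.013892369344830513), 61.86381530761719) 0.13580705792223896
0.124 412 ((0.6260851621627808, 0.02091454528272152), (0.013960503973066807, 0.013892369344830513), 61.86381530761719) 0.13580705792223896
0.128 339 ((0.6260417699813843, 0.020902119576931), (0.013913668692111969, 0.01380906067788601), 61.77597427368164) 0.13580705792223896
((0.625940203666687, 0.021094243973493576), (0.0334395095705986, 0.0334048867225647), 78.55619812011719)
panel ((0.5810462832450867, -0.006755724549293518), (0.2335050255060196, 0.16947519779205322), 79.55596160888672) [np.float64(0.5868571411674646), np.float64(0.0278207658100224), 0]
318 135
hub [319 159   5  26 110] ((0.4512787163257599, -0.2841264307498932), (0.005133522674441338, 0.03206377848982811), 74.45731353759766)
grip [302 215  17  17 213] ((0.5046644806861877, -0.313270628452301), (0.01947074569761753, 0.01920786313712597), 59.483604431152344)
14.3
```

View pics/sp2.png

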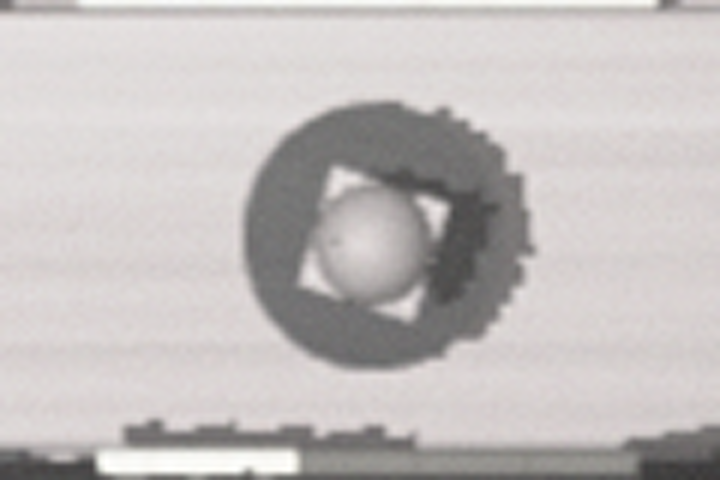

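View pics/w_cr.png

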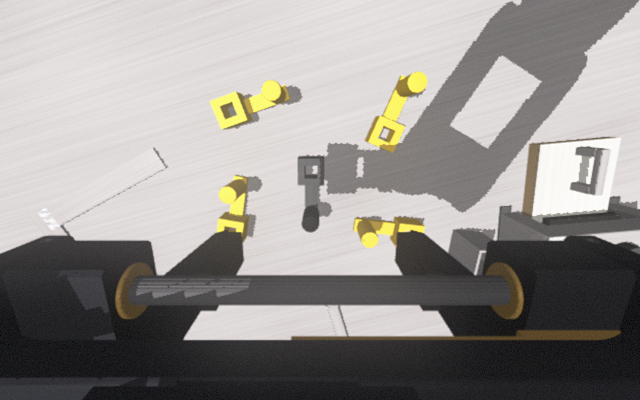

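The close-up shows the spindle square centred in the shoulder and rotated about 18° clockwise of the press axes. The crank view shows the dark hub at (311,170) and grip at (311,220), with clear space for the fingers on both sides.

Run:
```python
from h import *
np.set_printoptions(precision=4,suppress=True)
c=[.4475,-.2973];R=down(164.4);A=[.6261,.0209];Rf=down(151.8)
movep([*c,.12],R)
print("touch",line_to([*c,.024],feed=.1,force_limit=12))
grab();s=sense();print(s["finger_gap"],s["grasp_force"],s["ee_pos"],s["ft_force"])
z0=s["ee_pos"][2]
line_to([*c,.2],feed=.2);print(sense()["finger_gap"])
movep([*A,.2],Rf);s=sense();print(s["ee_pos"],s["ft_force"],s["joints"][5])
p,d=read_camera("side");cv2.imwrite("pics/side2.png",cv2.resize(p[120:300,170:370,::-1],None,fx=3,fy=3))
hit=line_to([*A,z0+.104],feed=.04,force_limit=12);s=sense();print(hit,s["ee_pos"],"goal z",z0+.105,s["ft_force"],s["torque"],s["time_s"])
```

```text
touch False
0.03361778659448258 30.000071838585427 [ 0.4475 -0.2973  0.024 ] [-0.5017  0.2641 -0.0084]
0.03354181802500038
[0.6258 0.0199 0.1996] [-0.6651  0.8047 -1.9299] -70.75985471650637
False [0.6264 0.0209 0.1289] goal z 0.12899386760125545 [-4.2112  1.2294  6.0164] [ 0.063   0.6211 -0.016 ] 21.25
```

View pics/side2.png

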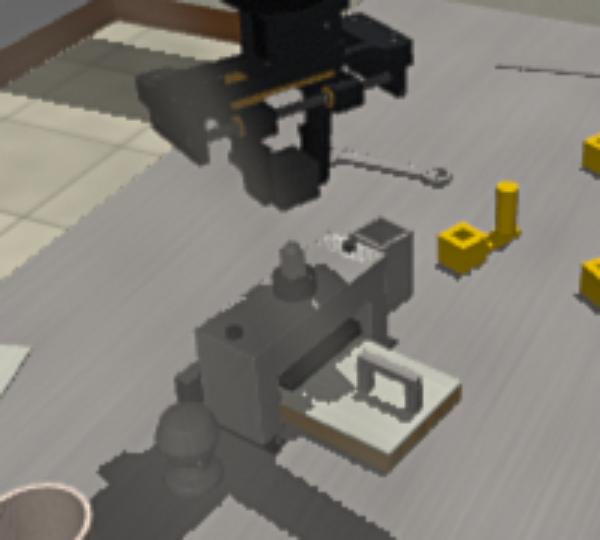

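The side view showed the crank held level over the spindle and the panel fully in. The crank then went down to its full seating height of z = 0.129. Next I'll regrasp by the grip and wind.

```bash
cat > wind.py <<'E'
from h import *
A=np.array([.6261,.0209]);Z=.105+.051;R=down(151.8)
def pt(a,z=Z): # a = wound angle (rad), clockwise
    t=np.radians(-28.2)-a;return [A[0]+.06*np.cos(t),A[1]+.06*np.sin(t),z]
def wind(a0,a1,feed,lim,step=np.radians(12)):
    n=int(np.ceil((a1-a0)/step));log=[]
    for a in np.linspace(a0,a1,n+1)[1:]:
        hit=line_to(pt(a),feed=feed,force_limit=lim);s=sense()
        t=np.radians(-28.2)-a;ft=s["ft_force"][:2]
        log.append((round(a+.31,2),round(float(ft@[np.sin(t),-np.cos(t)]),1),round(float(np.linalg.norm(s["ft_force"])),1)))
        if hit:print("HIT",a+.31,s["ee_pos"]);break
    return a,log
E
python3 - <<'E'
from wind import *
np.set_printoptions(precision=4,suppress=True)
print([inverse_kinematics(pt(a),R) is not None for a in np.arange(0,6.3,.8)])
let_go();h=sense()["ee_pos"];line_to([h[0],h[1],.205],feed=.2)
line_to(pt(0,.205),feed=.2)
s=sense();p,d,C=shot("w_fit");P=cloud(C,d)
m=(P[...,2]>.13)&(P[...,2]<.139)&(np.hypot(P[...,0]-A[0],P[...,1]-A[1])<.03)
if m.sum()>30:q=P[m];print("hub top",m.sum(),np.median(q,0),cv2.minAreaRect(q[:,:2].astype(np.float32)))
m=(P[...,2]>.158)&(P[...,2]<.168);print("grip",m.sum(),np.median(P[m],0) if m.any() else 0,pt(0))
print(line_to(pt(0),feed=.1,force_limit=10));grab()
s=sense();print(s["finger_gap"],s["ft_force"],s["time_s"])
a,l=wind(0,np.radians(96),.08,25);print(a,l,sense()["time_s"],sense()["finger_gap"])
p,d=read_camera("side");cv2.imwrite("pics/side3.png",cv2.resize(p[120:300,170:370,::-1],None,fx=3,fy=3))
E
```

```text
[True, True, True, True, True, True, True, True]
hub top 2167 [0.6259 0.0209 0.1355] ((0.6264810562133789, 0.02042795717716217), (0.03408407047390938, 0.03323514014482498), 61.80944061279297)
grip 866 [ 0.678  -0.0072  0.1644] [np.float64(0.6789782071238996), np.float64(-0.007453045892143236), 0.156]
False
0.021124960194120367 [ 0.7727 -0.2231  0.8651] 24.8583
1.6755160819145565 [(np.float64(0.52), 0.4, 2.1), (np.float64(0.73), -0.1, 4.3), (np.float64(0.94), -0.2, 5.7), (np.float64(1.15), -0.3, 5.3), (np.float64(1.36), 0.2, 5.5), (np.float64(1.57), 0.5, 5.7), (np.float64(1.78), 0.2, 6.1), (np.float64(1.99), -0.2, 4.8)] 27.325 0.021148499345904865
```

View pics/side3.png

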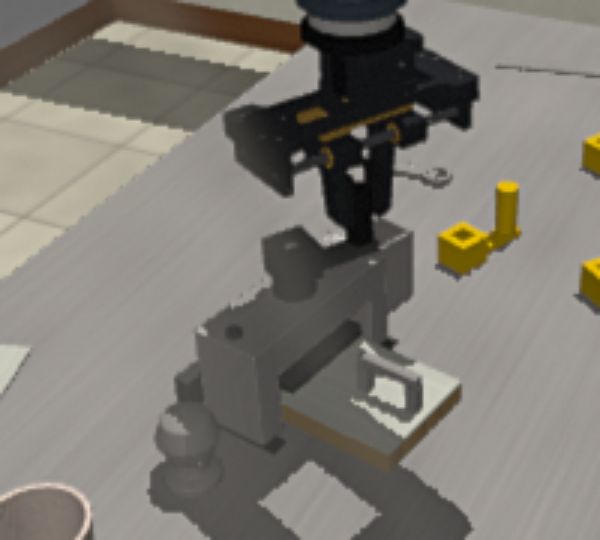

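The crank is seated, with the hub top at 0.1355, and is turning with the hand. Next I'll wind until firm.

Run:
```python
from wind import *
a,l=wind(np.radians(96),11.2-.31,.08,25);print(l[::4],l[-8:],sense()["time_s"])
if a>10.8:
    a,l=wind(a,11.65-.31,.04,12,np.radians(5));print(l)
s=sense();print(s["time_s"],s["ft_force"],s["ee_pos"],s["finger_gap"])
p,d=read_camera("side");np.savez("side4.npz",p=p,d=d);cv2.imwrite("pics/side4.png",cv2.resize(p[170:260,220:340,::-1],None,fx=6,fy=6,interpolation=cv2.INTER_CUBIC))
```

```text
[(np.float64(2.19), -0.6, 3.7), (np.float64(3.03), 0.2, 4.2), (np.float64(3.87), -0.1, 6.0), (np.float64(4.71), 0.9, 4.9), (np.float64(5.55), 0.6, 2.2), (np.float64(6.38), -0.2, 3.3), (np.float64(7.22), 0.7, 6.2), (np.float64(8.06), -0.6, 5.0), (np.float64(8.9), 0.7, 1.7), (np.float64(9.73), -0.1, 5.6), (np.float64(10.57), -0.0, 6.2)] [(np.float64(9.73), -0.1, 5.6), (np.float64(9.94), 1.1, 6.0), (np.float64(10.15), 1.0, 7.5), (np.float64(10.36), -0.6, 6.4), (np.float64(10.57), -0.0, 6.2), (np.float64(10.78), 0.4, 5.1), (np.float64(10.99), 0.1, 4.7), (np.float64(11.2), 0.2, 4.4)] 40.9417
[(np.float64(11.28), -0.9, 4.5), (np.float64(11.35), -1.6, 3.8), (np.float64(11.42), -6.0, 8.3), (np.float64(11.5), -10.7, 12.2), (np.float64(11.58), -15.7, 17.4), (np.float64(11.65), -19.2, 20.8)]
42.4917 [-11.39442632  15.61380585   7.58036517] [0.66725046 0.06495898 0.15532268] 0.020815806422129813
```

View pics/side4.png

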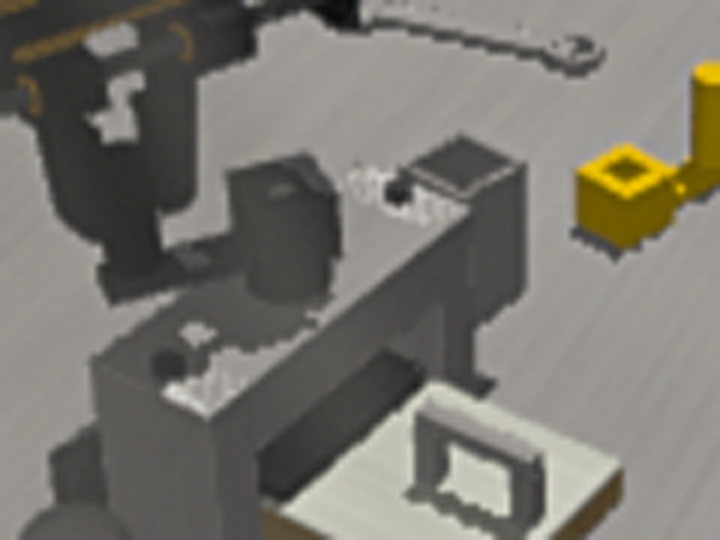

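The force started to rise exactly where the 12.7 rad end stop was expected after socket backlash, so the plate is hard on the panel. In the view it rests flat on the panel top. I'll back the crank off within the backlash, turn the hand so the fingers open clear of the hub, and release.

Run:
```python
from wind import *
np.set_printoptions(precision=3,suppress=True)
a=11.30-.31
line_to(pt(a),feed=.03);print(sense()["ft_force"],sense()["joints"])
q=pt(a,.157);s0=sense()["joints"]
for sg in(1,-1):print(sg,inverse_kinematics(q,down(151.8+90*sg)))
sg=1 if abs(inverse_kinematics(q,down(241.8))[5])<abs(inverse_kinematics(q,down(61.8))[5]) else -1
for k in(30,60,90):movep(q,down(151.8+sg*k));print(sense()["ft_force"],sense()["finger_gap"])
let_go();s=sense();print(s["ft_force"],s["ee_pos"],s["time_s"])
h=s["ee_pos"];line_to([h[0],h[1],.215],feed=.15)
movep([.47,.05,.33],down(180+YP));dwell(.3);p,d,C=shot("w_end")
P=cloud(C,d);m=(P[...,2]>.13)&(P[...,2]<.139)&(np.hypot(P[...,0]-A[0],P[...,1]-A[1])<.03);print("hub",m.sum(),np.median(P[m],0) if m.any() else 0)
p,_=read_camera("scene");z=np.load("scene0.npz")["p"]
print("time",sense()["time_s"])
a=p[90:370,170:490,::-1];cv2.imwrite("pics/end.png",cv2.resize(a,None,fx=2,fy=2))
```

```text
[1.718 5.205 1.469] [ -3.863  26.32   83.847   0.017  69.817 -65.664]
1 [  -3.86    26.251   83.827   -0.      69.922 -155.66 ]
-1 [-3.86  26.251 83.827 -0.    69.922 24.34 ]
[ 3.008  5.504 -2.433] 0.021141538339942947
[ 2.53   5.847 -2.081] 0.021021943933818208
[ 2.081  6.136 -1.347] 0.021064098490603957
[ 0.172 -0.645  0.705] [0.654 0.074 0.157] 46.1583
hub 161 [0.638 0.019 0.136]
time 48.8
```

View pics/end.png

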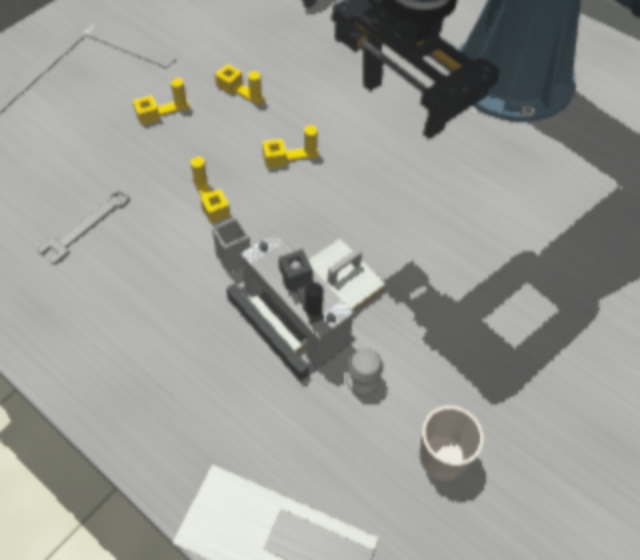

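The final view shows the crank on the spindle with its grip at about (315,300), the panel under the press, and the bystanders in place. I'll check the panel position once more, then hand in.

Run:
```python
from h import *
z=np.load("w_end.npz");C=cam("wrist",dict(ee_pos=z["ee"],orientation=z["R"]));P=cloud(C,z["d"])
a=np.radians(YP);d=P[...,:2]-[.6261,.0209];x=d[...,0]*np.cos(a)+d[...,1]*np.sin(a);y=-d[...,0]*np.sin(a)+d[...,1]*np.cos(a)
m=(P[...,2]>.05)&(P[...,2]<.058)&(abs(x+.09)<.05)&(abs(y)<.02);print("handle",m.sum(),x[m].min(),x[m].max(),y[m].mean())
m=(P[...,2]>.015)&(P[...,2]<.026)&(x>-.16)&(x<-.04)&(abs(y)<.06);print("panel rear",x[m].min(),y[m].min(),y[m].max(),"want -.125")
finish_job()
```

```text
handle 240 -0.11799682734792401 -0.06338997269082464 -0.0011580102281959581
panel rear -0.12513945080730643 -0.05129886164656401 0.0487491079280579 want -.125
the job is handed in; nothing more can be done
```

The job is handed in: the panel is home against the stop bar, the crank is seated on the spindle and wound until the plate bore hard on the panel (at or near the spindle's end stop), everything is released, and the bystanders look undisturbed, at about 49 s of the 72 s allowed.

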